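Open the air pump's filter hatch and take the cartridge out

TASK

Strip the air pump's filter for rinsing: pinch the hatch cover's two orange side tabs together to unlatch it, draw it off the sloping bay and set it down (do not drop it) tabs up and flat in the wooden tray. Then take the filter cartridge out of the bay by its green rib and set it down, rib up, on the floor of the blue tub. Let go of both and leave the other things on the shelf where they are.

Things in the scene. Friction and masses are not known exactly. Their poses are not given: they have to be found in the camera images.
- pump: grey air pump, 210 mm deep (x), 140 mm wide (y), fixed to the shelf. Origin on the shelf under its middle, z up. The front, at its -x side towards the robot, slopes and carries the filter bay; the motor housing, 112 mm high, is at the +x side, two brass outlets stick out behind it
- bay: filter bay in the pump's sloping front. Origin at the centre of its mouth, in the plane of the slope; z is the slope's outward normal, leaning 25 degrees from vertical towards the pump's -x side (the robot); y is level, across the pump; x runs up the slope. Mouth 76 mm (x) by 72 mm (y), 40 mm deep to its floor
- pump_handle (a point): middle of the crossbar of the pump's dark carrying handle, a fixed arch of 12 mm round bar over the upper end of the slope (legs at y = +-54 mm): x = 58 mm, z = 85 mm in the bay's frame. It blocks a gripper that comes straight down: work along the bay's z axis
- cover: white hatch cover with two orange tabs, 94 g, loose but latched on the bay. Plate 88 (x) by 86 (y) by 4 mm; origin at the centre of the plate's underside, axes as the bay's at the start, z out of the outer face. Two skirts under it, across y at x = +-34 mm, reach 12 mm down: on a flat floor it stands on them. Once free it comes straight out along the bay's z: lift 20 mm before moving sideways
- cover_grip (a point): point midway between the cover's two orange paddles, 18 mm above the plate's underside (30 mm above the floor it stands on), axes as the cover. The paddles, 24 mm wide (x), 4 mm thick, stand up from the plate's outer face, 14 mm below the point, to 12 mm above the point; outer faces at y = +24 and -24 mm (48 mm apart), nothing beside them
- tab_left (a joint): travel in m of the tab at the cover's +y side: 0 at rest, grows as pressed in towards the other, stop at 0.0075 (both at their stops: 33 mm over the paddles, and the pinch holds the cover firmly). Spring 2 N at rest, 6 N at the stop. Its hook, under the bay's edge by 4 mm, comes free at about 0.004, up to 0.0055 as the cover has 1.5 mm of play
- tab_right (a joint): the same for the tab at the -y side; both must be pressed to free the cover
- cartridge: filter cartridge, 60 g, loose on the floor of the bay under the cover: pale frame 71 (x) by 66 (y) by 18 mm with a green grip rib on top; origin at the centre of its underside, axes as the bay's at the start. It has 2.5 mm of play in the mouth: draw it straight out along the bay's z by 50 mm
- cartridge_grip (a point): centre of the cartridge's green rib, 27 mm above its underside, axes as the cartridge. Rib 40 mm long (x), 12 mm wide (y), from 9 mm below the point (frame's top) to 10 mm above it; at the start its top is 3 mm below the bay's mouth, with 30 mm free in the mouth either side of it
- tray: open wooden tray, 180 by 180 mm, 18 mm high, walls and floor 4 mm thick, fixed; origin at the centre of its underside, z up, x and y along its sides. It and the tub may have changed sides
- tub: open blue plastic tub, 150 by 150 mm, 45 mm high, walls and floor 4 mm thick, fixed; origin at the centre of its underside, z up, x and y along its sides
- airstone: blue ceramic airstone, upright cylinder 28 mm across, 46 mm high; origin at the centre of its underside; leave alone
- feeding_ring: green plastic ring, 76 mm across, 9 mm high, lying flat; origin at the centre of its underside; leave alone
- check_valve: small clear plastic check valve lying down, 50 mm long, 18 mm across; origin below its middle; leave alone
- tweezer: stainless steel aquascaping tweezer lying flat, 200 mm long, 7 mm high; origin near its middle, x along it; leave alone
- food_jar: amber jar with red cap, 60 mm across, 85 mm high; origin at the centre of its underside; leave alone
- conditioner: blue bottle with white cap, 52 mm across, 130 mm high; origin at the centre of its underside; leave alone
There are look-alikes about, which are no part of the job. Several things look just like the tub: the one meant starts farthest from the robot's base.

How it is judged:
On the way, in this order (a step that is already met when the one before it is completed fails the run):
1. both side tabs are pressed in at once (each more than 2.5 mm) while the cover is still in its place on the bay (value of joint each of tab_left, tab_right above 0.0025 m and z of cover_grip in the frame of bay between 0.012 and 0.026 m), for 0.1 s.
2. the cover, tabs up, is lowered to within 10 mm of the tray's floor while the fingers still hold it (x of cover_grip in the frame of tray between -0.055 and 0.055 m and y of cover_grip in the frame of tray between -0.055 and 0.055 m and z of cover_grip in the frame of tray between 0.024 and 0.044 m and angle between cover_grip's own z axis and vertical below 0.25 rad and contact force between the fingers and cover above 0.5 N), for 0.05 s.
3. the cartridge, rib up, is lowered to within 12 mm of the tub's floor while the fingers still hold it (x of cartridge_grip in the frame of tub between -0.05 and 0.05 m and y of cartridge_grip in the frame of tub between -0.05 and 0.05 m and z of cartridge_grip in the frame of tub between 0.02 and 0.043 m and angle between cartridge_grip's own z axis and vertical below 0.25 rad and contact force between the fingers and cartridge above 0.5 N), for 0.05 s.
At the end, for the whole second after the job is handed in: The cover lies flat in the tray, tabs up (within 7 degrees), its centre within 55 mm of the tray's centre along each side; the cartridge stands flat on the tub's floor, rib up (within 7 degrees), its centre within 50 mm of the tub's centre along each side; both released and at rest (x of cover_grip in the frame of tray between -0.055 and 0.055 m and y of cover_grip in the frame of tray between -0.055 and 0.055 m and z of cover_grip in the frame of tray between 0.024 and 0.044 m and x of cartridge_grip in the frame of tub between -0.05 and 0.05 m and y of cartridge_grip in the frame of tub between -0.05 and 0.05 m and z of cartridge_grip in the frame of tub between 0.02 and 0.043 m and angle between each of cover_grip, cartridge_grip's own z axis and vertical below 0.12 rad and linear speed of each of cover, cartridge below 0.02 m/s); the robot touches nothing.
It fails at once if another thing on the shelf is moved by more than 30 mm or tipped over (distance of any of airstone, feeding_ring, check_valve, tweezer, food_jar, conditioner from where it was at the start of the episode above 0.03 m or angle between any of airstone, food_jar, conditioner's own z axis and vertical above 0.6 rad).
It also fails if it takes over 58 s, if anything falls off the work surface, if the arm or the gripper's body presses on something with over 40 N, if the wrist force passes 120 N, or if a joint passes its speed limit or range.

ROBOT

A 6-joint arm with a two-finger parallel gripper is mounted at the origin on the work surface. World frame = base frame: x ahead of the robot, y to its left, z up, the work surface at z = 0. Lengths are in m, angles in rad, forces in N, time in s.
With the tool pointing down it reaches from about 0.4 to 0.925 m from the base axis. Payload 3.4 kg.
Tool frame: the origin (TCP) lies at the very end of the fingers, on their centre line; the grasp point (between the pads) lies env.pinch_z behind it (env.pinch_z is the distance from the TCP to the grasp point, in m); z points along the fingers, y is the direction in which the jaws open and shut (so a half turn about z gives the same grasp; the last joint's range is limited). The gripper opens to 85 mm and grips with 20 to 120 N. Pads are 22 mm wide; open, the fingers measure 114 mm over their backs; the gripper's body (76 mm by 85 mm) begins 54 mm behind the grasp point. The pads swing forward as they close: fully open they stand 13 mm farther back than shut.
Start: joints at [-0.073, 0.307, 1.506, -0, 1.328, -0.073], TCP at [0.575, -0, 0.231] pointing down, gripper open.
Joint ranges: [-3.12, 3.12], [-1.05, 2.28], [0.14, 2.33], [-1.42, 4.57], [0.1, 2.73], [-2.68, 2.68]. Speed limits (rad/s): [2.57, 2.57, 3.14, 3.14, 3.14, 3.14].

INTERFACE

Orientations are given as a unit quaternion [x, y, z, w].
In Python, from rig import env gives the robot as it stands. The module is installed in compiled form; this text tells all that it offers.
- The arm moves only by the tool send_rows, never from a script. Its argument "plan" is a list of rows, each a list of 7 numbers: the shift along the world's x, y, z in mm, then the turn, a rotation vector about the world's x, y, z in rad, then the closure, from 0 (fully open) to 1 (shut). A call has 1 to 10 rows; each row is the pose to reach, as a shift and turn from the pose commanded when the call began; what a row does not reach only later rows make up. A row lasts 1/12 s, in which the tool goes at most 41.7 mm and 7.16 degrees, less where a joint would pass 70% of its speed; a pose out of reach is approached as far as the arm can. A call with a gripper value outside its range is refused whole. The fingers move at their own pace and stop on an object; "force" is the grip in N (left out, the last holds). Time passes only in rows, so rows that repeat a pose let the fingers close. It gives the time, the measured TCP pose, the force and the opening at its end, in the units of the state.
- env.get_state(): the state, without advancing time (a new reading comes with each control period).
- env.capture(name): name is "scene" or "side" or "wrist"; returns a dict with "pixels" (480x640x3 uint8, red, green, blue), "camera_matrix" (3x3 intrinsics, pixels), "R" (3x3) and "t" (3): a world point X has camera coordinates R X + t. Camera axes: x right, y down, z forward; pixel columns grow to the right and rows downward; lengths in m; the calibration is good to about 2 mm. A picture is of the moment at which its call begins. There is no depth.
- env.finish_job(): hands the job in, once; it reports no verdict.
The state is a dict: "time": time; "joint_positions": joint angles; "joint_vel": joint speeds; "tau": joint torques, N m; "eef_pos": TCP position; "eef_rot": TCP orientation; "ft_force": force on the tool from outside, world axes, zero at the start; "torque": the same for the moment, N m; "grip_width": finger opening in m.
Only numpy, scipy, OpenCV 4.12 (cv2) and the standard library are available. Lean on these libraries where they do the work, as an engineer would, in place of code of your own. Each camera call takes 0.05 s, during which the arm holds its last target.

## Working session

There is one attempt and no reset: what is moved stays moved. The work goes in short steps, Python scripts to look and compute and a tool call to move; the robot and the scene stay as the last step left them, time stands still between calls to the robot, and variables do not carry over. Pictures are saved under pics/ and viewed, and the job is handed in when it is done.

Besides the shell and the picture viewer there is one more tool, called after "Call:" by a JSON object that holds its "api" and its "payload". send_rows: Moves the arm, as the interface text tells. Its arguments: {"type":"object","properties":{"plan":{"type":"array"},"force":{"type":"number"}},"required":["plan"]}

```bash
mkdir -p pics; ls; python3 - <<'E'
from rig import env
import cv2
print(env.get_state()); print(env.pinch_z)
for n in ["scene","side","wrist"]:
    c=env.capture(n); cv2.imwrite(f"pics/{n}0.png",c["pixels"][:,:,::-1]); print(n,c["camera_matrix"].tolist(),c["R"].round(4).tolist(),c["t"].round(4).tolist())
E
```

```text
pics
{'time': 0.0, 'joint_positions': array([-7.35196525e-02,  3.07577046e-01,  1.50765400e+00, -3.59233493e-06,
        1.32838044e+00, -7.35365687e-02]), 'joint_vel': array([ 0.0006492 , -0.0003076 ,  0.00064195, -0.00098057,  0.00049571,
       -0.00016632]), 'tau': array([-2.40806599e-03, -4.57556927e+01, -2.51919490e+01, -3.95127336e-04,
        1.32516641e-02, -2.41733758e-06]), 'eef_pos': array([5.74320063e-01, 1.29563265e-05, 2.30386020e-01]), 'eef_rot': array([ 7.07100134e-01,  7.07112708e-01, -6.60722674e-04, -7.63133234e-04]), 'ft_force': array([ 0.57295398,  0.52175561, -0.06207132]), 'torque': array([-0.01135597,  0.07326637,  0.0386566 ]), 'grip_width': 0.08583999317495594}
0.0187
scene [[600.5698417109812, 0.0, 324.5529773484162], [0.0, 600.5698417109812, 241.36800564267867], [0.0, 0.0, 1.0]] [[-0.3247, 0.9457, 0.0128], [0.6466, 0.2319, -0.7267], [-0.6903, -0.2277, -0.6868]] [0.157, -0.2529, 1.9973]
side [[484.0498343292187, 0.0, 314.45532027178825], [0.0, 484.0498343292187, 246.655598822379], [0.0, 0.0, 1.0]] [[0.9207, -0.3903, 0.0008], [-0.2417, -0.5718, -0.784], [0.3065, 0.7216, -0.6207]] [-0.4873, 0.2508, 0.9134]
wrist [[402.6493683944299, 0.0, 317.4554059426697], [0.0, 402.6493683944299, 232.43682962871716], [0.0, 0.0, 1.0]] [[1.0, 0.0002, -0.0027], [0.001, -0.9518, 0.3067], [-0.0025, -0.3067, -0.9518]] [-0.5739, -0.0403, 0.3816]
```

View pics/scene0.png

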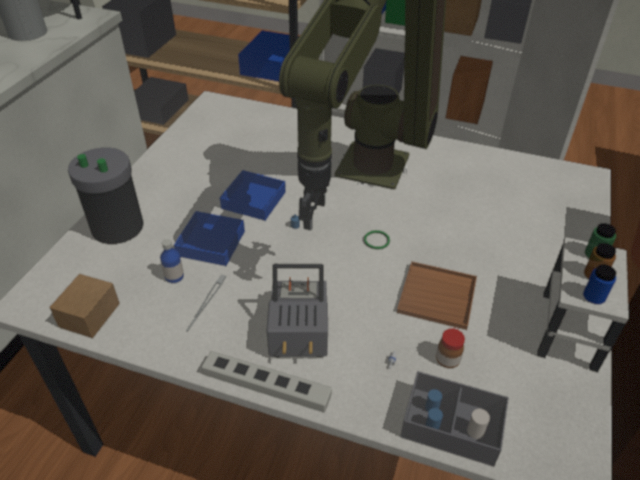

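View pics/side0.png

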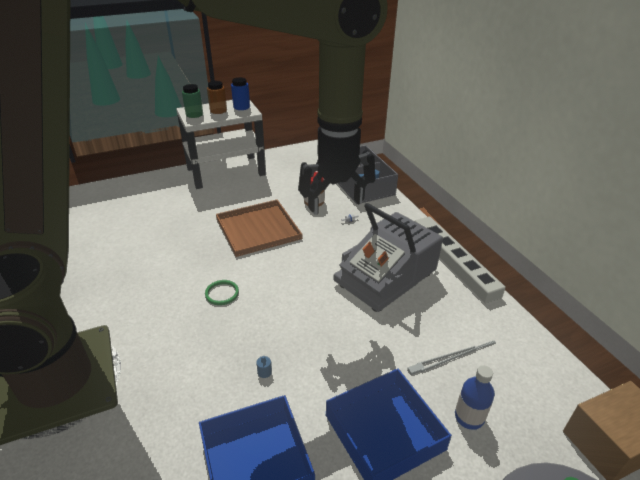

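View pics/wrist0.png

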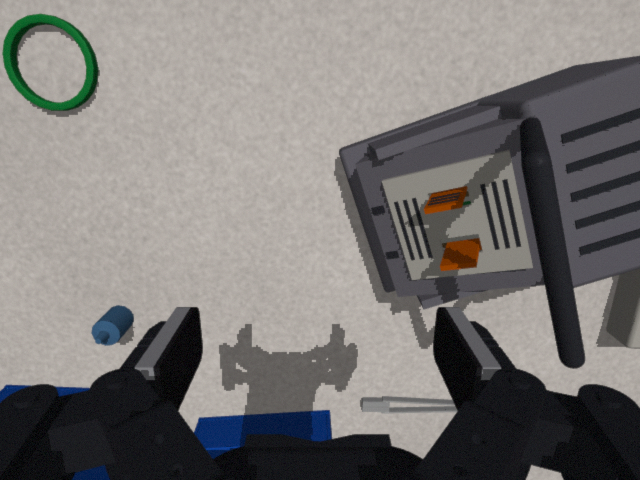

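```bash
python3 - <<'E'
import cv2
def crop(n,x0,y0,x1,y1,s,o):
    im=cv2.imread(f"pics/{n}.png")[y0:y1,x0:x1]; cv2.imwrite(f"pics/{o}.png",cv2.resize(im,None,fx=s,fy=s,interpolation=cv2.INTER_CUBIC))
crop("wrist0",330,90,600,390,2.6 and 2,"w1"); crop("wrist0",330,110,590,310,3,"w1")
crop("side0",320,190,460,310,5,"s1")
crop("scene0",255,255,345,365,5,"c1")
crop("scene0",160,160,310,280,5,"c2")
crop("scene0",380,250,500,340,6,"c3")
crop("side0",190,180,320,270,6,"s3")
crop("side0",180,350,460,480,2.8,"s2")
E
```

```text
(no output)
```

View pics/w1.png

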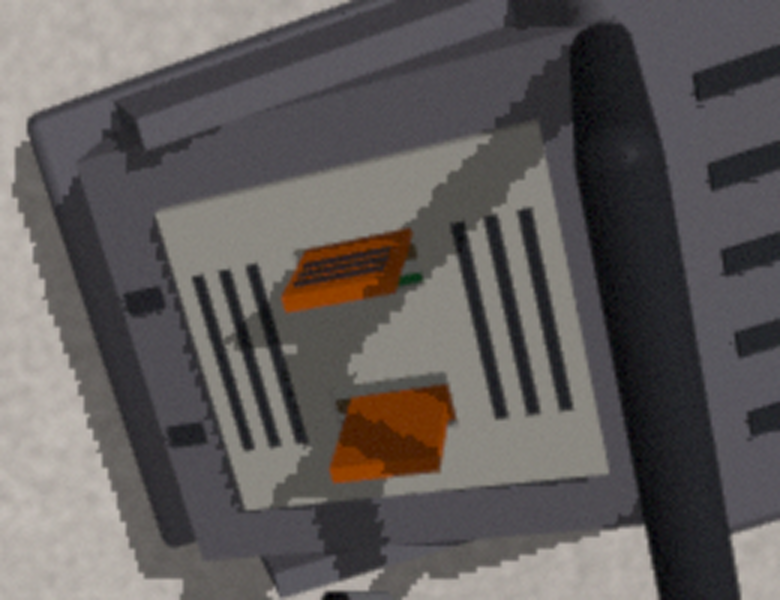

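View pics/s1.png

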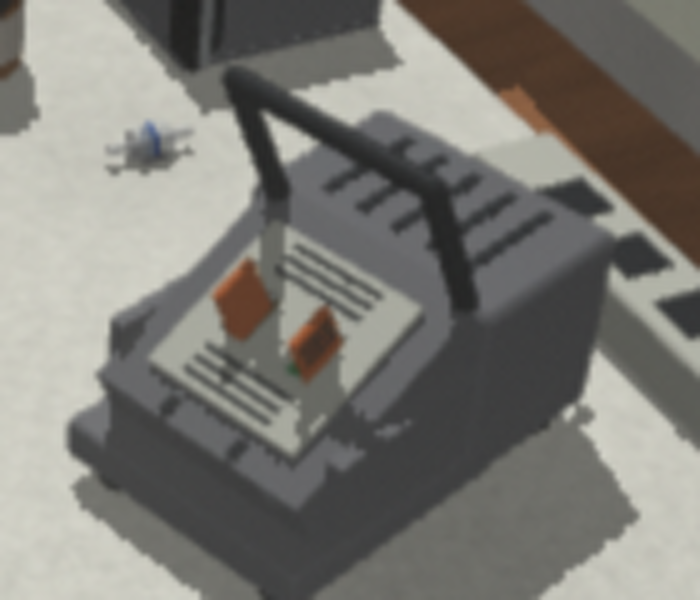

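View pics/c1.png

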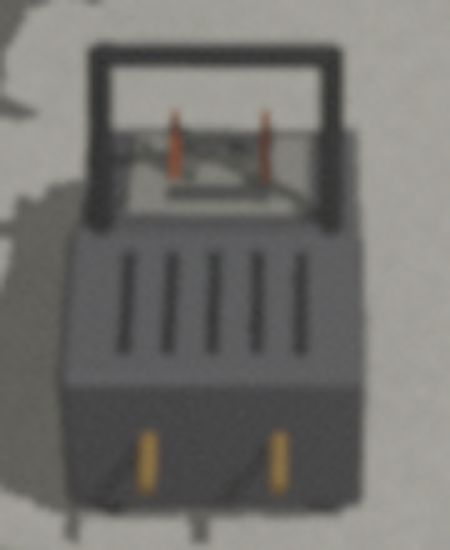

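View pics/c2.png

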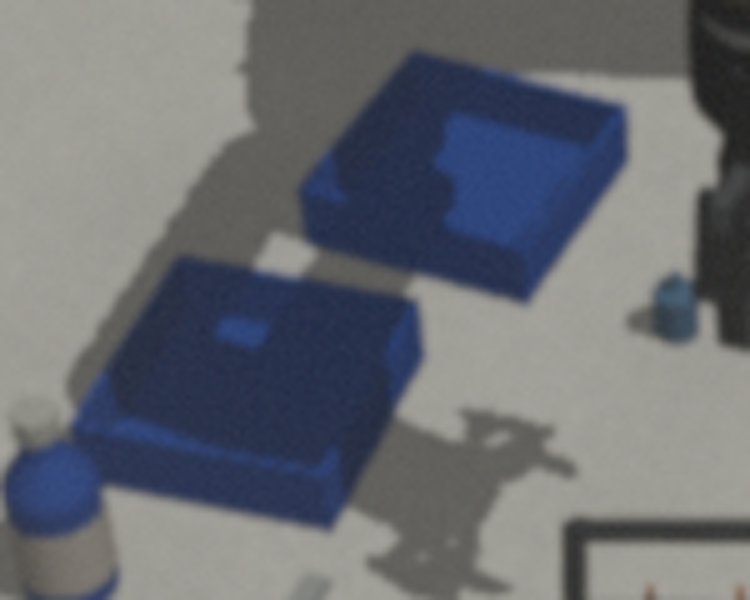

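View pics/c3.png

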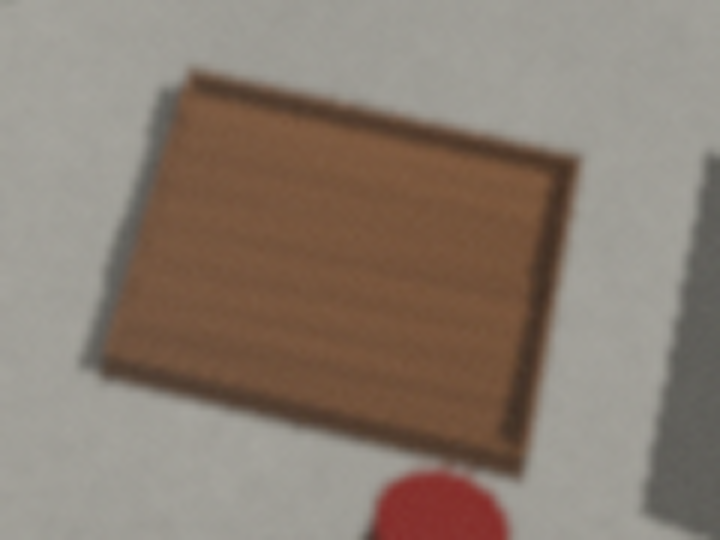

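View pics/s3.png

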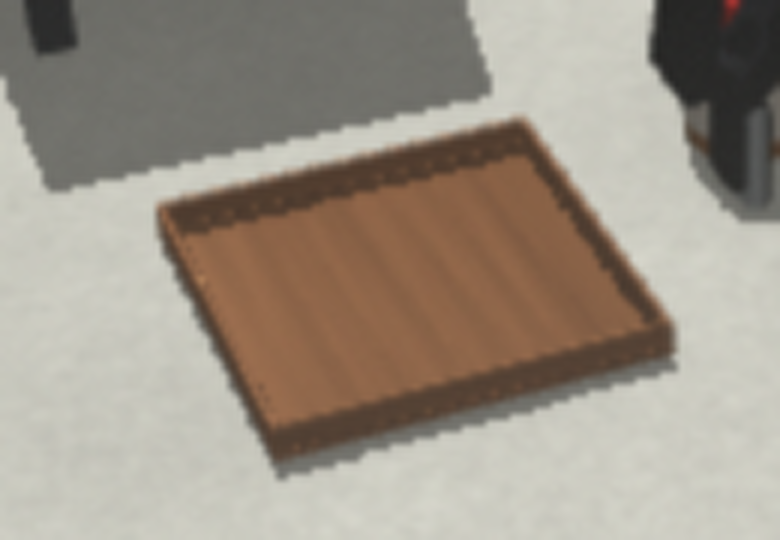

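View pics/s2.png

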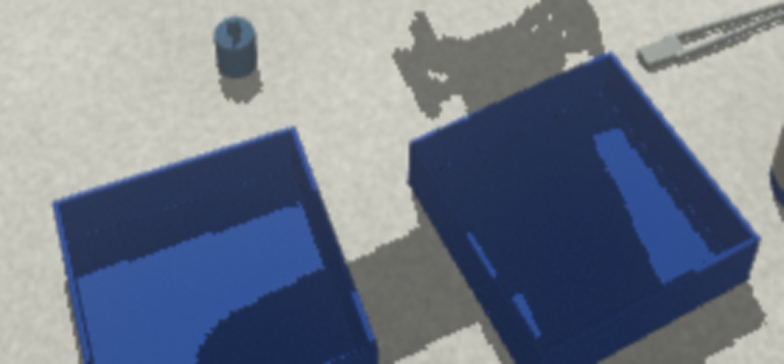

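```bash
cat > h.py <<'E'
import numpy as np, json
from scipy.optimize import least_squares
from scipy.spatial.transform import Rotation as Ro
C={"scene":None,"side":None}
def proj(c,X):
    p=X@c["R"].T+c["t"]; p=p@c["camera_matrix"].T; return p[:,:2]/p[:,2:]
def bayR(yaw): return Ro.from_euler('z',yaw).as_matrix()@Ro.from_euler('y',-np.radians(25)).as_matrix()
def fit(cams,obs,model,p0,npar):
    names=sorted({o[0] for o in obs})
    def f(p):
        r=[]
        for n,P,uv in obs:
            r+=list((proj(cams[n],model(p,np.array([P],float)))[0]-uv))
        return np.array(r)
    s=least_squares(f,p0,loss='soft_l1'); return s.x,f(s.x).reshape(-1,2)
E
python3 - <<'E'
from rig import env
from h import *
import pickle
cams={n:env.capture(n) for n in ["scene","side","wrist"]}
pickle.dump(cams,open("cams0.pkl","wb"))
m=1e-3
obs=[("wrist",(-44,43,4),(382.3,181)),("wrist",(44,43,4),(510,150.7)),("wrist",(44,-43,4),(532.3,268)),("wrist",(-44,-43,4),(411.7,280)),
("side",(-44,43,4),(350,262)),("side",(-44,-43,4),(378.6,281.6)),("side",(44,-43,4),(405,252)),
("side",(58,54,85),(367,205)),("side",(58,-54,85),(407,227)),("scene",(58,-54,85),(275,265)),("scene",(58,54,85),(321.6,265))]
def mod(p,P): return p[:3]+(P*m)@bayR(p[3]).T
x,r=fit(cams,obs,mod,[.75,.0,.08,0.2],4); print("bay",x.round(4)); print(r.round(1).tolist())
x2,r=fit(cams,[o for o in obs if o[0]=="wrist"],mod,x,4); print("wrist only",x2.round(4),r.round(1).tolist())
x2,r=fit(cams,[o for o in obs if o[0]!="wrist"],mod,x,4); print("others only",x2.round(4),r.round(1).tolist())
def flat(p,P):
    return np.r_[p[:2],0]+(P*m)@Ro.from_euler('z',p[2]).as_matrix().T
def ray(n,uv,z):
    c=cams[n]; d=c["R"].T@np.linalg.solve(c["camera_matrix"],[*uv,1]); o=-c["R"].T@c["t"]; return (o+d*(z-o[2])/d[2]).round(3)
print("tubA",[ray("scene",u,.045) for u in [(196.6,211.6),(243.6,220)]],[ray("side",u,.045) for u in [(397.9,369.6),(450.7,435.7),(326.4,401)]])
print("tubB",[ray("side",u,.045) for u in [(200,422.5),(285,396),(314,472)]])
print("tray",[ray("scene",u,.018) for u in [(411.7,262),(476.7,276.2)]],[ray("side",u,.018) for u in [(216.7,214.5),(277,200),(302,233.7),(236.7,252)]])
E
```

```text
bay [ 0.6769 -0.0046  0.0875  0.3336]
[[-0.0, 0.0], [-0.7, 1.1], [-0.1, -0.2], [0.1, -0.5], [-0.4, -1.7], [-0.1, -1.9], [-0.2, -1.8], [0.5, -0.3], [-0.2, -0.4], [-1.8, 1.2], [-1.7, 1.5]]
wrist only [ 0.6765 -0.0041  0.0891  0.3332] [[-0.3, -0.3], [-0.2, 0.6], [0.5, -0.0], [-0.0, -0.3]]
others only [ 0.6748 -0.007   0.0874  0.3511] [[-0.8, -0.4], [0.1, -0.9], [-0.5, -1.1], [-0.3, 0.6], [-0.4, 0.3], [-2.3, 0.6], [-2.2, 0.3]]
tubA [array([ 0.453, -0.404,  0.045]), array([ 0.441, -0.261,  0.045])] [array([ 0.584, -0.259,  0.045]), array([ 0.595, -0.404,  0.045]), array([ 0.438, -0.268,  0.045])]
tubB [array([ 0.23 , -0.225,  0.045]), array([ 0.376, -0.232,  0.045]), array([ 0.37 , -0.373,  0.045])]
tray [array([0.417, 0.229, 0.018]), array([0.41 , 0.406, 0.018])] [array([0.408, 0.394, 0.018]), array([0.583, 0.398, 0.018]), array([0.589, 0.223, 0.018]), array([0.414, 0.216, 0.018])]
```

```bash
cat >> h.py <<'E'
BAY=np.array([.6767,-.0044,.088]); YAW=.334
def tgt(p,bay=None,yaw=None):
    bay=BAY if bay is None else bay; yaw=YAW if yaw is None else yaw
    B=bayR(yaw); R=np.stack([-B[:,0],B[:,1],-B[:,2]],1)
    return bay+B@(np.array(p)*1e-3),R
def delta(env,P,R,show=True):
    s=env.get_state(); R0=Ro.from_quat(s["eef_rot"])
    d=(np.array(P)-s["eef_pos"])*1e3; rv=(Ro.from_matrix(R)*R0.inv()).as_rotvec()
    print("t",round(s["time"],2),"d",d.round(1),"rv",rv.round(4),"q",s["joint_positions"].round(2),"w",round(s["grip_width"],4),"F",s["ft_force"].round(1))
    return d,rv
E
python3 - <<'E'
from rig import env
from h import *
delta(env,*tgt((0,0,110)))
E
```

```text
t 0.3 d [ 58.  -19.6 -43.3] rv [-0.2944 -0.4152  1.8705] q [-0.07  0.31  1.51 -0.    1.33 -0.07] w 0.0855 F [ 0.2  0.2 -0.1]
```

Call:
{"api": "send_rows", "payload": {"plan": [[0,-10,10,-0.1472,-0.2076,0.9352,0.2],[0,-10,10,-0.1472,-0.2076,0.9352,0.2],[0,-10,10,-0.1472,-0.2076,0.9352,0.2],[0,-20,10,-0.1472,-0.2076,0.9352,0.2],[0,-20,10,-0.1472,-0.2076,0.9352,0.2],[0,-20,10,-0.1472,-0.2076,0.9352,0.2],[0,-20,10,-0.1472,-0.2076,0.9352,0.2],[0,-20,10,-0.1472,-0.2076,0.9352,0.2],[0,-20,10,-0.1472,-0.2076,0.9352,0.2]]}}

```text
time: 1.05
eef_pos: [0.5734, -0.0201, 0.241]
eef_rot: [0.307, 0.944, 0.02, 0.12]
ft_force: [-0.1, -0.4, -0.0]
grip_width: 0.068
```

```bash
python3 - <<'E'
from rig import env
from h import *
delta(env,*tgt((0,0,110)))
E
```

```text
t 1.05 d [ 59.3   0.4 -53.4] rv [-0.1471 -0.2081  0.9333] q [-0.1   0.18  1.69 -0.01  1.03 -1.04] w 0.068 F [-0.1 -0.4 -0. ]
```

Call:
{"api": "send_rows", "payload": {"plan": [[0,0,0,-0.147,-0.208,0.933,0.2],[0,0,0,-0.147,-0.208,0.933,0.2],[0,0,0,-0.147,-0.208,0.933,0.2],[10,0,0,-0.147,-0.208,0.933,0.2],[20,0,-10,-0.147,-0.208,0.933,0.2],[30,0,-20,-0.147,-0.208,0.933,0.2],[40,0,-30,-0.147,-0.208,0.933,0.2],[50,0,-45,-0.147,-0.208,0.933,0.2],[59,0,-53,-0.147,-0.208,0.933,0.2],[59,0,-53,-0.147,-0.208,0.933,0.2]]}}

```text
time: 1.88
eef_pos: [0.6346, -0.0205, 0.1861]
eef_rot: [-0.158, 0.964, 0.037, 0.212]
ft_force: [-0.2, 0.4, -0.8]
grip_width: 0.0682
```

```bash
python3 - <<'E'
from rig import env
from h import *
import cv2,pickle
delta(env,*tgt((0,0,110)))
cams={n:env.capture(n) for n in ["scene","side","wrist"]}
pickle.dump(cams,open("cams1.pkl","wb"))
w=cams["wrist"]["pixels"][:,:,::-1].copy()
cv2.imwrite("pics/w2.png",w)
cv2.imwrite("pics/s4.png",cv2.resize(cams["side"]["pixels"][140:320,260:480,::-1],None,fx=3.5,fy=3.3,interpolation=cv2.INTER_CUBIC))
E
```

```text
t 1.88 d [-1.8  0.8  1.6] rv [-0.0035 -0.0038  0.0072] q [-0.23  0.27  1.79  0.34  0.74 -2.34] w 0.0682 F [-0.2  0.4 -0.8]
```

View pics/w2.png

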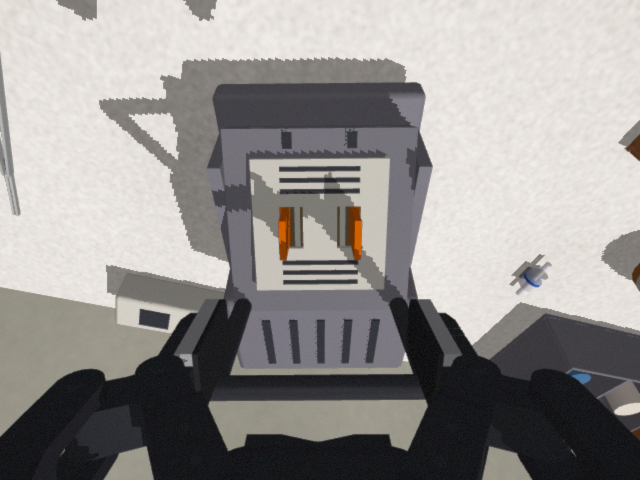

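View pics/s4.png

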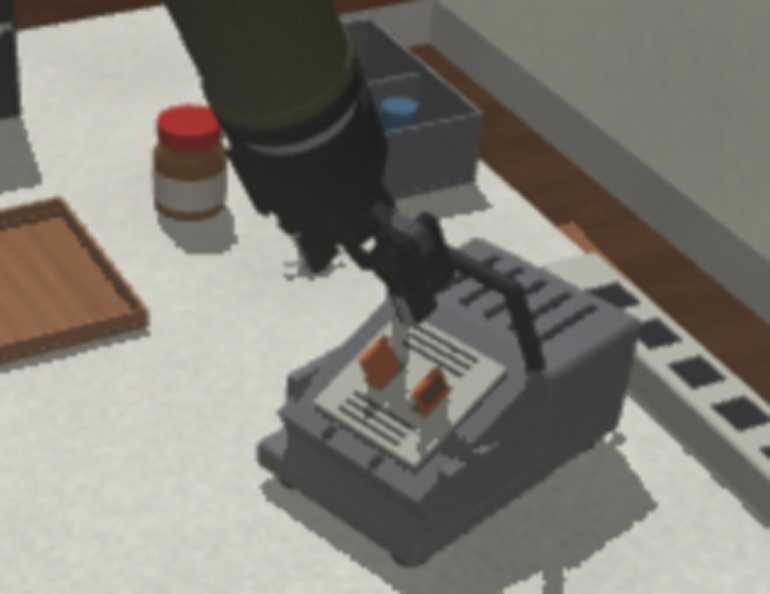

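```bash
python3 - <<'E'
import cv2
im=cv2.imread("pics/w2.png")[145:300,235:405]; cv2.imwrite("pics/w2c.png",cv2.resize(im,None,fx=4.5,fy=3.8,interpolation=cv2.INTER_CUBIC))
E
```

```text
(no output)
```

View pics/w2c.png

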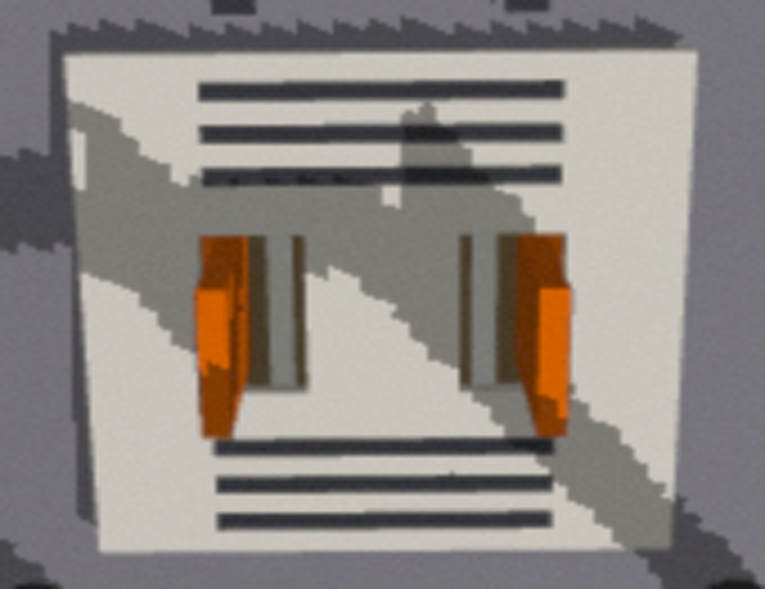

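```bash
python3 - <<'E'
from h import *
import pickle
cams=pickle.load(open("cams1.pkl","rb"))
pl=[("wrist",(-44,-43,4),(249.2,159.2)),("wrist",(-44,43,4),(390.1,158.2)),("wrist",(44,43,4),(384.3,289.2)),("wrist",(44,-43,4),(256.8,290.3))]
pd=[("wrist",(-12,-24,30),(279,221.3)),("wrist",(-12,24,30),(361.7,220.8)),("wrist",(12,-24,30),(280.6,260)),("wrist",(12,24,30),(360.8,259.5))]
def mod(p,P): return p[:3]+(P*1e-3)@bayR(p[3]).T
for o in (pl,pl+pd):
    x,r=fit(cams,o,mod,[.677,.0,.088,.334],4); print(x.round(4),r.round(1).tolist())
E
```

```text
[ 0.6753 -0.0035  0.0892  0.3373] [[-0.0, 0.0], [0.1, -0.1], [-0.2, 0.1], [0.2, -0.0]]
[ 0.6757 -0.0033  0.0887  0.337 ] [[0.2, 0.2], [0.0, 0.0], [-0.3, -0.0], [0.4, -0.2], [-0.5, -0.0], [0.4, -0.2], [-0.6, 0.2], [0.3, 0.1]]
```

```bash
sed -i 's/^BAY=.*/BAY=np.array([.6757,-.0034,.0889]); YAW=.337/' h.py; python3 - <<'E'
from rig import env
from h import *
delta(env,*tgt((-2,0,50)));delta(env,*tgt((-2,0,8)))
E
```

```text
t 2.03 d [ 19.8   8.7 -55.2] rv [-0.002  -0.0005  0.0068] q [-0.23  0.27  1.79  0.34  0.74 -2.35] w 0.0685 F [ 0.2 -0.7 -0. ]
t 2.03 d [ 36.6  14.6 -93.3] rv [-0.002  -0.0005  0.0068] q [-0.23  0.27  1.79  0.34  0.74 -2.35] w 0.0685 F [ 0.2 -0.7 -0. ]
```

Call:
{"api": "send_rows", "payload": {"plan": [[5,3,-14,-0.002,0,0.007,0.2],[12,6,-32,-0.002,0,0.007,0.2],[20,9,-55,-0.002,0,0.007,0.2],[25,11,-67,-0.002,0,0.007,0.2],[30,12.6,-79,-0.002,0,0.007,0.2],[32,13.3,-84,-0.002,0,0.007,0.2],[32,13.3,-84,-0.002,0,0.007,0.2]], "force": 30}}

```text
time: 2.62
eef_pos: [0.6659, -0.0062, 0.1034]
eef_rot: [-0.165, 0.962, 0.037, 0.213]
ft_force: [-0.1, 1.1, -0.1]
grip_width: 0.0686
```

```bash
python3 - <<'E'
from rig import env
from h import *
import cv2
delta(env,*tgt((-2,0,8)))
for n in ["wrist","side"]:
  cv2.imwrite(f"pics/{n}3.png",env.capture(n)["pixels"][:,:,::-1])
im=cv2.imread("pics/side3.png")[140:320,260:480]; cv2.imwrite("pics/side3c.png",cv2.resize(im,None,fx=3.3,fy=3.3,interpolation=cv2.INTER_CUBIC))
E
```

```text
t 2.62 d [ 4.9  1.1 -8.1] rv [ 0.0002 -0.0014 -0.0022] q [-0.19  0.41  1.82  0.41  0.56 -2.42] w 0.0686 F [-0.1  1.1 -0.1]
```

View pics/wrist3.png

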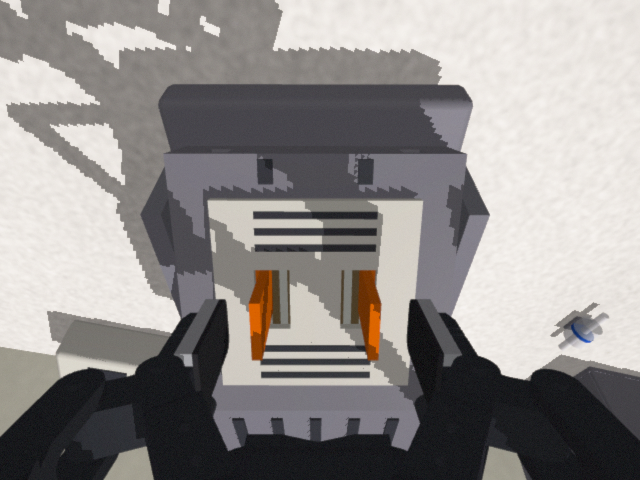

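View pics/side3c.png

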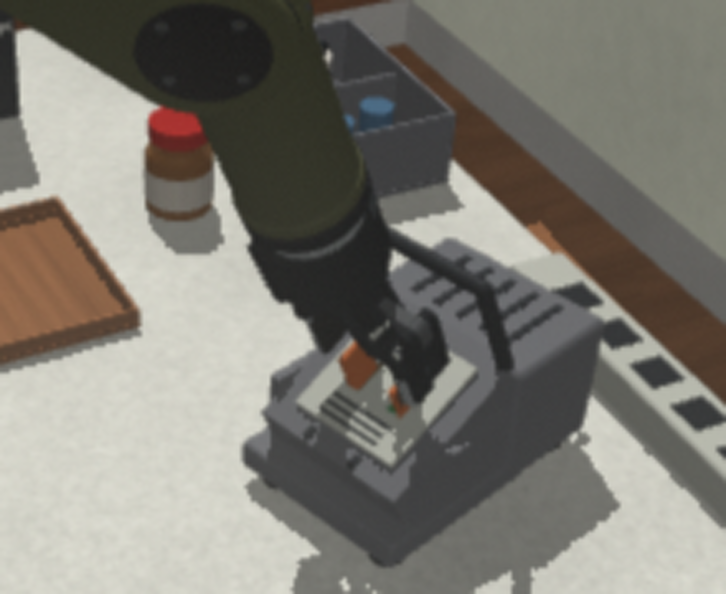

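Call:
{"api": "send_rows", "payload": {"plan": [[2.5,0.6,-4,0,0,0,0.2],[5,1.2,-8,0,0,0,0.2],[5,1.2,-8,0,0,0,0.3],[5,1.2,-8,0,0,0,0.4],[5,1.2,-8,0,0,0,0.5],[5,1.2,-8,0,0,0,0.6],[5,1.2,-8,0,0,0,0.7],[5,1.2,-8,0,0,0,0.7],[5,1.2,-8,0,0,0,0.7]], "force": 30}}

```text
time: 3.47
eef_pos: [0.6708, -0.0056, 0.0974]
eef_rot: [-0.165, 0.962, 0.036, 0.214]
ft_force: [-4.0, -0.9, 6.6]
grip_width: 0.0315
```

```bash
python3 - <<'E'
from rig import env
from h import *
import cv2
delta(env,*tgt((-2,0,8)))
for n in ["wrist"]:
  cv2.imwrite(f"pics/{n}4.png",env.capture(n)["pixels"][:,:,::-1])
E
```

```text
t 3.47 d [-0.   0.5 -2.1] rv [ 0.0008  0.0011 -0.0021] q [-0.19  0.43  1.82  0.42  0.55 -2.42] w 0.0315 F [-4.  -0.9  6.6]
```

View pics/wrist4.png

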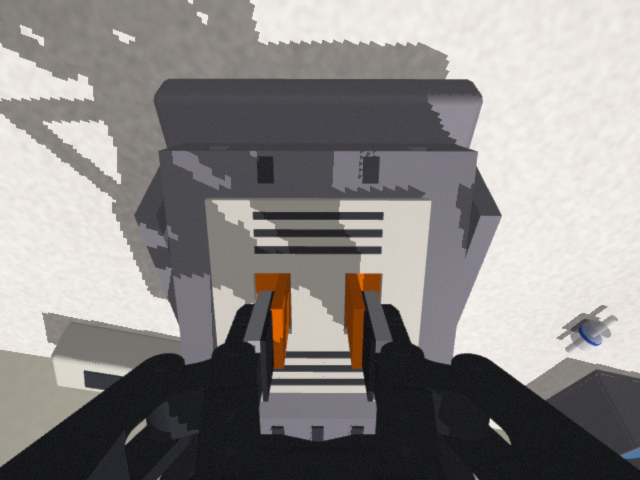

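Call:
{"api": "send_rows", "payload": {"plan": [[0,0,0,0,0,0,0.8],[-1,-0.4,2,0,0,0,0.8],[-2,-0.7,4.5,0,0,0,0.8],[-4,-1.4,9,0,0,0,0.8],[-6,-2.1,13.6,0,0,0,0.8],[-10,-3.5,22.7,0,0,0,0.8],[-16,-5.6,36,0,0,0,0.8],[-24,-8.4,54,0,0,0,0.8],[-32,-11.2,72.5,0,0,0,0.8],[-32,-11.2,72.5,0,0,0,0.8]], "force": 40}}

```text
time: 4.35
eef_pos: [0.6398, -0.0175, 0.1732]
eef_rot: [-0.165, 0.962, 0.035, 0.216]
ft_force: [0.2, -0.7, -1.2]
grip_width: 0.0309
```

```bash
python3 - <<'E'
from rig import env
from h import *
import cv2
delta(env,*tgt((-2,0,80)))
for n in ["wrist","side"]:
  cv2.imwrite(f"pics/{n}5.png",env.capture(n)["pixels"][:,:,::-1])
im=cv2.imread("pics/side5.png")[140:320,260:480]; cv2.imwrite("pics/side5c.png",cv2.resize(im,None,fx=3.3,fy=3.3,interpolation=cv2.INTER_CUBIC))
E
```

```text
t 4.35 d [  2.2   2.3 -12.7] rv [ 0.0022  0.0062 -0.0016] q [-0.23  0.29  1.8   0.36  0.7  -2.37] w 0.0309 F [ 0.2 -0.7 -1.2]
```

View pics/wrist5.png

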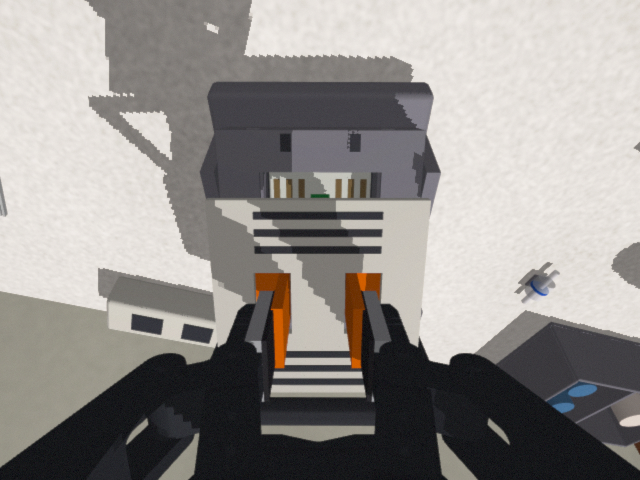

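View pics/side5c.png

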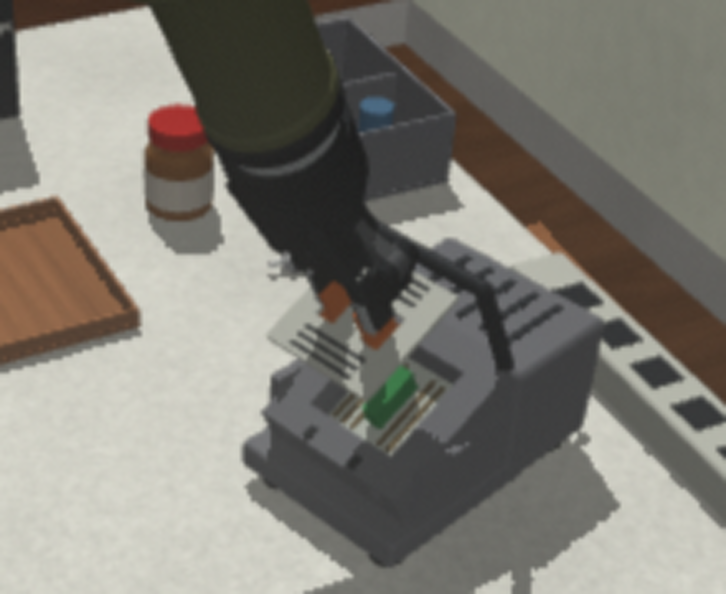

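```bash
cat >> h.py <<'E'
def down(yaw):
    c,s=np.cos(yaw),np.sin(yaw)
    return np.array([[-c,-s,0],[-s,c,0],[0,0,-1.]])
E
python3 - <<'E'
from rig import env
from h import *
delta(env,[.50,.312,.12],down(.03))
E
```

```text
t 4.45 d [-139.4  329.1  -50.2] rv [-0.0785  0.4332 -0.3042] q [-0.22  0.3   1.8   0.36  0.7  -2.37] w 0.0308 F [ 0.9 -0.3 -0.6]
```

Call:
{"api": "send_rows", "payload": {"plan": [[-10,-2,20,0,0,0,0.8],[-25,0,30,0,0,0,0.8],[-45,10,30,-0.008,0.04,-0.03,0.8],[-65,30,30,-0.016,0.087,-0.06,0.8],[-85,60,30,-0.03,0.17,-0.12,0.8],[-100,90,30,-0.046,0.25,-0.18,0.8],[-115,125,30,-0.062,0.34,-0.24,0.8],[-125,160,20,-0.0785,0.433,-0.304,0.8],[-135,195,10,-0.0785,0.433,-0.304,0.8],[-139,230,0,-0.0785,0.433,-0.304,0.8]]}}

```text
time: 5.28
eef_pos: [0.4997, 0.2159, 0.1672]
eef_rot: [-0.015, 1.0, 0.001, -0.002]
ft_force: [-0.1, 0.1, -0.3]
grip_width: 0.0306
```

Call:
{"api": "send_rows", "payload": {"plan": [[0,30,-5,0,0,0,0.8],[0,60,-10,0,0,0,0.8],[0,85,-20,0,0,0,0.8],[0,99,-30,0,0,0,0.8],[0,99,-40,0,0,0,0.8],[0,99,-50,0,0,0,0.8],[0,99,-50,0,0,0,0.8]]}}

```text
time: 5.87
eef_pos: [0.4979, 0.3102, 0.1156]
eef_rot: [-0.015, 1.0, -0.001, -0.004]
ft_force: [0.2, -0.5, -1.1]
grip_width: 0.031
```

```bash
python3 - <<'E'
from rig import env
from h import *
import cv2,pickle
delta(env,[.50,.312,.03],down(.03))
cams={n:env.capture(n) for n in ["scene","side","wrist"]}
pickle.dump(cams,open("cams2.pkl","wb"))
for n in cams: cv2.imwrite(f"pics/{n}6.png",cams[n]["pixels"][:,:,::-1])
E
```

```text
t 5.87 d [  2.1   1.8 -85.6] rv [ 0.0022 -0.0076  0.0001] q [ 0.48  0.43  1.63  0.    1.09 -1.12] w 0.031 F [ 0.2 -0.5 -1.1]
```

View pics/wrist6.png

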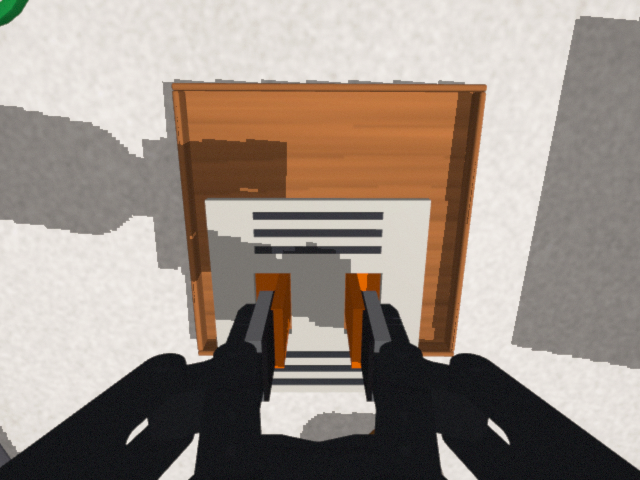

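View pics/side6.png

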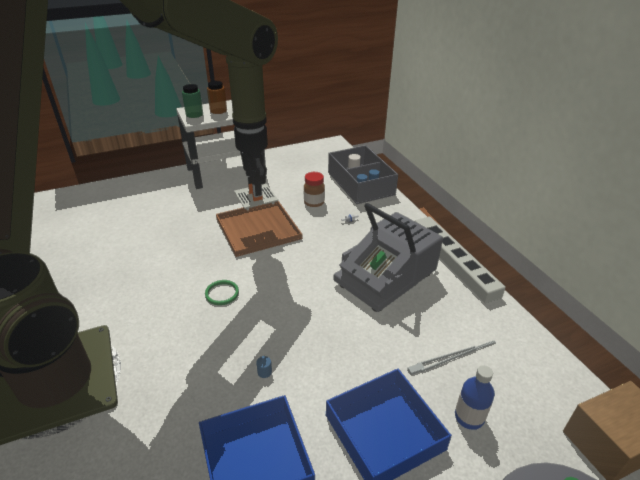

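```bash
cat >> h.py <<'E'
def ray(c,uv,z):
    d=c["R"].T@np.linalg.solve(c["camera_matrix"],[*uv,1]); o=-c["R"].T@c["t"]; return (o+d*(z-o[2])/d[2]).round(4)
E
python3 - <<'E'
from h import *
import pickle
w=pickle.load(open("cams2.pkl","rb"))["wrist"]
p=np.array([ray(w,u,.018) for u in [(173,85),(485,86),(455,354),(199,354)]]);print(p,p.mean(0))
p=np.array([ray(w,u,.098) for u in [(205,200),(430,200)]]);print(p)
E
```

```text
[[0.4133 0.226  0.018 ]
 [0.4087 0.4035 0.018 ]
 [0.5855 0.4098 0.018 ]
 [0.5907 0.2302 0.018 ]] [0.49955  0.317375 0.018   ]
[[0.4607 0.2628 0.098 ]
 [0.458  0.3563 0.098 ]]
```

Call:
{"api": "send_rows", "payload": {"plan": [[2,6,-20,0.002,-0.0076,0,0.8],[2,6,-40,0.002,-0.0076,0,0.8],[2,6,-60,0.002,-0.0076,0,0.8],[2,6,-72,0.002,-0.0076,0,0.8],[2,6,-80,0.002,-0.0076,0,0.8],[2,6,-84,0.002,-0.0076,0,0.8],[2,6,-86,0.002,-0.0076,0,0.8],[2,6,-86,0.002,-0.0076,0,0.8]]}}

```text
time: 6.68
eef_pos: [0.5026, 0.3182, 0.0333]
eef_rot: [-0.015, 1.0, 0.002, 0.003]
ft_force: [-0.4, -0.2, -1.9]
grip_width: 0.0308
```

```bash
python3 - <<'E'
from rig import env
from h import *
delta(env,[.50,.317,.0246],down(.03))
E
```

```text
t 6.68 d [-2.6 -1.2 -8.7] rv [-0.0039  0.0064  0.0006] q [ 0.49  0.54  1.7   0.    0.9  -1.11] w 0.0308 F [-0.4 -0.2 -1.9]
```

Call:
{"api": "send_rows", "payload": {"plan": [[-2,-1,-2,-0.004,0.006,0,0.8],[-2,-1,-4,-0.004,0.006,0,0.8],[-2,-1,-6,-0.004,0.006,0,0.8],[-2,-1,-6,-0.004,0.006,0,0.8],[-2,-1,-6,-0.004,0.006,0,0.8]]}}

```text
time: 7.1
eef_pos: [0.5001, 0.3174, 0.0269]
eef_rot: [-0.015, 1.0, -0.0, -0.0]
ft_force: [0.1, 0.4, -0.4]
grip_width: 0.031
```

Call:
{"api": "send_rows", "payload": {"plan": [[0,0,-1,0,0,0,0.8],[0,0,-2,0,0,0,0.8],[0,0,-2,0,0,0,0.8]]}}

```text
time: 7.35
eef_pos: [0.5001, 0.3174, 0.0268]
eef_rot: [-0.015, 1.0, -0.0, 0.0]
ft_force: [-3.4, -2.2, 13.3]
grip_width: 0.0307
```

```bash
python3 - <<'E'
from rig import env
from h import *
import cv2
delta(env,[.50,.317,.0246],down(.03))
for n in ["side","wrist"]: cv2.imwrite(f"pics/{n}7.png",env.capture(n)["pixels"][:,:,::-1])
im=cv2.imread("pics/side7.png")[140:280,190:350]; cv2.imwrite("pics/side7c.png",cv2.resize(im,None,fx=4.2,fy=4.2,interpolation=cv2.INTER_CUBIC))
E
```

```text
t 7.35 d [-0.1 -0.4 -2.2] rv [ 0.      0.0005 -0.0001] q [ 0.49  0.55  1.71 -0.    0.89 -1.11] w 0.0307 F [-3.4 -2.2 13.3]
```

View pics/side7c.png

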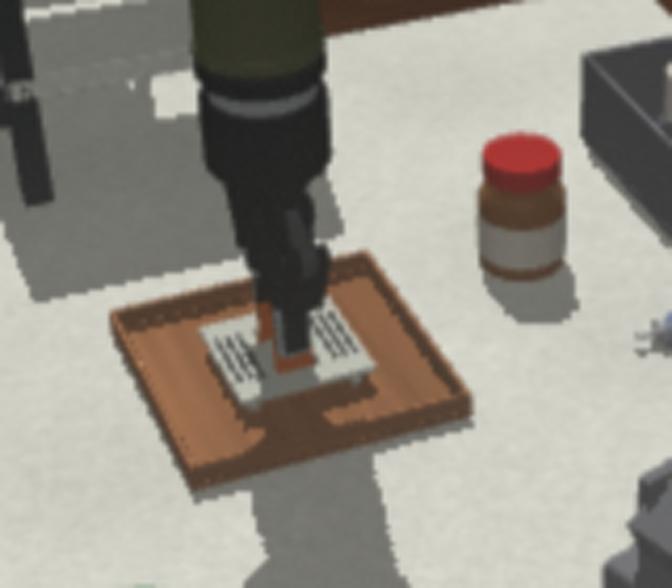

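View pics/wrist7.png

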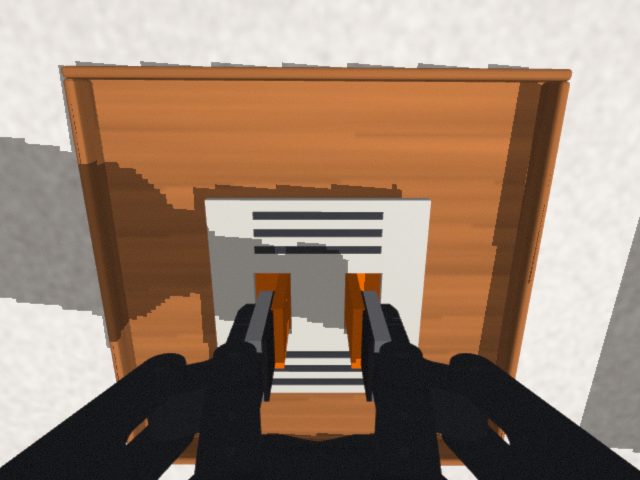

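Call:
{"api": "send_rows", "payload": {"plan": [[0,0,1,0,0,0,0.8],[0,0,1,0,0,0,0.6],[0,0,1,0,0,0,0.5],[0,0,1,0,0,0,0.4],[0,0,1,0,0,0,0.3],[0,0,1,0,0,0,0.25],[0,0,1,0,0,0,0.2],[0,0,1,0,0,0,0.2],[0,0,1,0,0,0,0.2]]}}

```text
time: 8.2
eef_pos: [0.5, 0.3173, 0.0258]
eef_rot: [-0.015, 1.0, -0.0, -0.0]
ft_force: [0.6, 0.2, 0.3]
grip_width: 0.0684
```

Call:
{"api": "send_rows", "payload": {"plan": [[0,0,3,0,0,0,0.2],[0,0,10,0,0,0,0.2],[0,0,25,0,0,0,0.2],[0,0,50,0,0,0,0.2],[0,0,80,0,0,0,0.2],[0,0,110,0,0,0,0.2],[0,0,140,0,0,0,0.2],[0,0,160,0,0,0,0.2]]}}

```text
time: 8.87
eef_pos: [0.5011, 0.3179, 0.1898]
eef_rot: [-0.015, 1.0, 0.001, 0.002]
ft_force: [0.2, -0.0, 0.1]
grip_width: 0.0684
```

```bash
python3 - <<'E'
from rig import env
from h import *
import cv2
delta(env,*tgt((-2,0,110)))
cv2.imwrite("pics/wrist8.png",env.capture("wrist")["pixels"][:,:,::-1])
E
```

```text
t 8.87 d [ 129.1 -337.2   -2.1] rv [ 0.0777 -0.4273  0.3018] q [ 0.49  0.36  1.53 -0.    1.24 -1.11] w 0.0684 F [ 0.2 -0.   0.1]
```

View pics/wrist8.png

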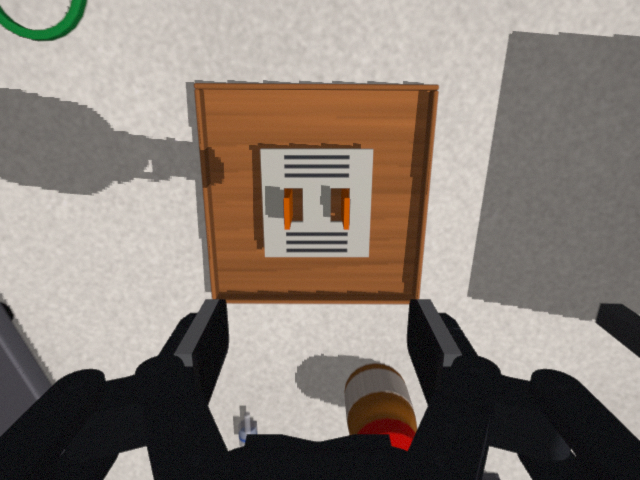

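Call:
{"api": "send_rows", "payload": {"plan": [[0,-30,20,0,0,0,0.4],[0,-65,35,0,0,0,0.5],[10,-100,45,0.01,-0.06,0.04,0.65],[20,-140,45,0.02,-0.12,0.085,0.65],[35,-180,45,0.03,-0.19,0.13,0.65],[50,-220,45,0.045,-0.25,0.175,0.65],[70,-260,45,0.06,-0.32,0.23,0.65],[90,-300,40,0.078,-0.38,0.27,0.65],[110,-330,30,0.078,-0.427,0.302,0.65],[125,-337,15,0.078,-0.427,0.302,0.65]]}}

```text
time: 9.75
eef_pos: [0.6243, -0.0235, 0.2029]
eef_rot: [-0.163, 0.963, 0.034, 0.214]
ft_force: [0.8, 0.5, 1.7]
grip_width: 0.0305
```

Call:
{"api": "send_rows", "payload": {"plan": [[4,0,-17,0,0,0,0.65],[4,0,-17,0,0,0,0.65],[4,0,-17,0,0,0,0.65]]}}

```text
time: 10.0
eef_pos: [0.6277, -0.0197, 0.1827]
eef_rot: [-0.163, 0.963, 0.036, 0.21]
ft_force: [0.5, 0.2, 0.3]
grip_width: 0.0298
```

```bash
python3 - <<'E'
from rig import env
from h import *
import cv2,pickle
delta(env,*tgt((-2,0,110)))
w=env.capture("wrist");pickle.dump(w,open("w9.pkl","wb"))
cv2.imwrite("pics/wrist9.png",w["pixels"][:,:,::-1])
im=cv2.imread("pics/wrist9.png")[145:300,235:405]; cv2.imwrite("pics/w9c.png",cv2.resize(im,None,fx=4.5,fy=3.8,interpolation=cv2.INTER_CUBIC))
E
```

```text
t 10.0 d [2.4 0.4 5.1] rv [ 0.0019 -0.0072  0.0012] q [-0.23  0.27  1.8   0.34  0.73 -2.35] w 0.0298 F [0.5 0.2 0.3]
```

View pics/wrist9.png

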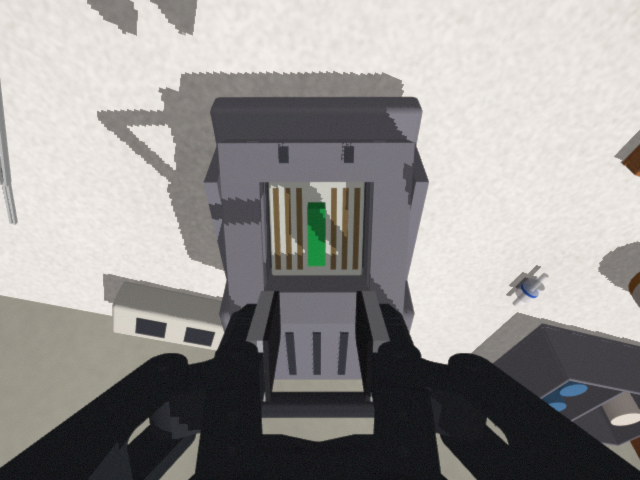

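View pics/w9c.png

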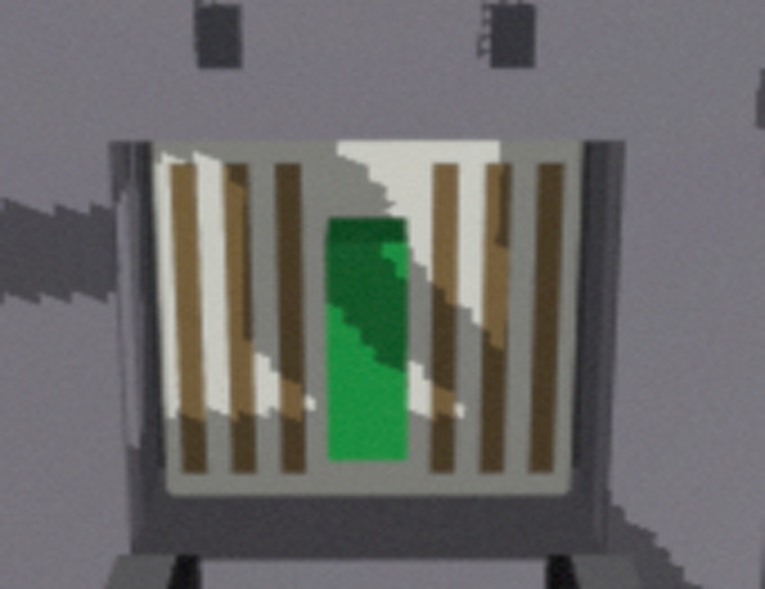

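```bash
python3 - <<'E'
from h import *
import pickle
cams={"wrist":pickle.load(open("w9.pkl","rb"))}
mo=[("wrist",(-38,-36,0),(259.4,182.4)),("wrist",(-38,36,0),(373.9,182.4)),("wrist",(38,-36,0),(264.6,291.3)),("wrist",(38,36,0),(370.1,291.3))]
ri=[("wrist",(-20,-6,-3),(307.9,208.4)),("wrist",(-20,6,-3),(325.7,209)),("wrist",(20,-6,-3),(307.9,266)),("wrist",(20,6,-3),(325.7,266))]
def mod(p,P): return p[:3]+(P*1e-3)@bayR(p[3]).T
x,r=fit(cams,mo,mod,[.677,.0,.088,.334],4); print(x.round(4),r.round(1).tolist())
xr,r=fit(cams,ri,lambda p,P: mod(np.r_[p[0],p[1],x[2],p[2]],P),[.677,.0,.334],3); print(xr.round(4),r.round(1).tolist())
E
```

```text
[ 0.6768 -0.0027  0.0874  0.3393] [[0.4, -0.1], [-0.1, -0.5], [0.3, 0.5], [-0.6, 0.2]]
[ 0.677  -0.0027  0.3337] [[-0.3, 0.4], [0.3, -0.1], [0.1, -0.2], [-0.1, -0.1]]
```

```bash
sed -i 's/^BAY=.*/BAY=np.array([.6767,-.0029,.0878]); YAW=.337/' h.py; python3 - <<'E'
from rig import env
from h import *
delta(env,*tgt((-2,0,30)));delta(env,*tgt((-2,0,-18)))
E
```

```text
t 10.05 d [ 34.8  11.5 -69.7] rv [ 0.0024 -0.0051  0.0002] q [-0.23  0.27  1.8   0.34  0.73 -2.35] w 0.0302 F [ 0.1 -0.  -0.1]
t 10.05 d [  54.    18.2 -113.2] rv [ 0.0024 -0.0051  0.0002] q [-0.23  0.27  1.8   0.34  0.73 -2.35] w 0.0302 F [ 0.1 -0.  -0.1]
```

Call:
{"api": "send_rows", "payload": {"plan": [[10,3,-15,0.002,-0.005,0,0.65],[18,6,-33,0.002,-0.005,0,0.65],[26,9,-51,0.002,-0.005,0,0.65],[32,10.5,-63,0.002,-0.005,0,0.65],[35,11.5,-70,0.002,-0.005,0,0.65],[35,11.5,-70,0.002,-0.005,0,0.65]], "force": 30}}

```text
time: 10.55
eef_pos: [0.6637, -0.0069, 0.113]
eef_rot: [-0.164, 0.962, 0.036, 0.213]
ft_force: [0.4, 0.1, 0.6]
grip_width: 0.0297
```

```bash
python3 - <<'E'
from rig import env
from h import *
import cv2,pickle
delta(env,*tgt((-2,0,5)));delta(env,*tgt((-2,0,-18)))
w=env.capture("wrist")
cv2.imwrite("pics/wrist10.png",w["pixels"][:,:,::-1])
E
```

```text
t 10.55 d [  9.3   2.7 -21.5] rv [ 0.0005 -0.0002 -0.0011] q [-0.19  0.4   1.82  0.4   0.58 -2.4 ] w 0.0297 F [0.4 0.1 0.6]
t 10.55 d [ 18.5   6.  -42.3] rv [ 0.0005 -0.0002 -0.0011] q [-0.19  0.4   1.82  0.4   0.58 -2.4 ] w 0.0297 F [0.4 0.1 0.6]
```

View pics/wrist10.png

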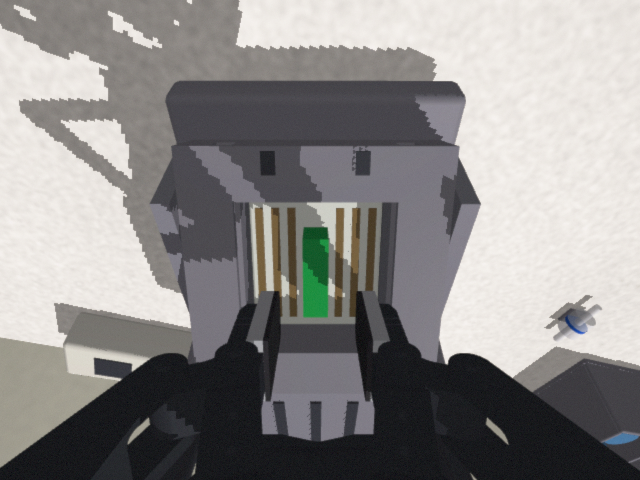

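Call:
{"api": "send_rows", "payload": {"plan": [[4,1.3,-9,0,0,0,0.65],[9,2.8,-21,0,0,0,0.65],[12,4,-28,0,0,0,0.65],[14,4.6,-33,0,0,0,0.65],[14,4.6,-33,0,0,0,0.65]]}}

```text
time: 11.02
eef_pos: [0.6776, -0.0034, 0.079]
eef_rot: [-0.163, 0.963, 0.036, 0.213]
ft_force: [-0.1, -0.1, -1.0]
grip_width: 0.0299
```

```bash
python3 - <<'E'
from rig import env
from h import *
import cv2,pickle
delta(env,*tgt((-2,0,-18)))
w=env.capture("wrist")
cv2.imwrite("pics/wrist11.png",w["pixels"][:,:,::-1])
E
```

```text
t 11.02 d [ 4.6  2.4 -8.4] rv [ 0.0005 -0.0011  0.0006] q [-0.18  0.46  1.82  0.44  0.51 -2.44] w 0.0299 F [-0.1 -0.1 -1. ]
```

View pics/wrist11.png

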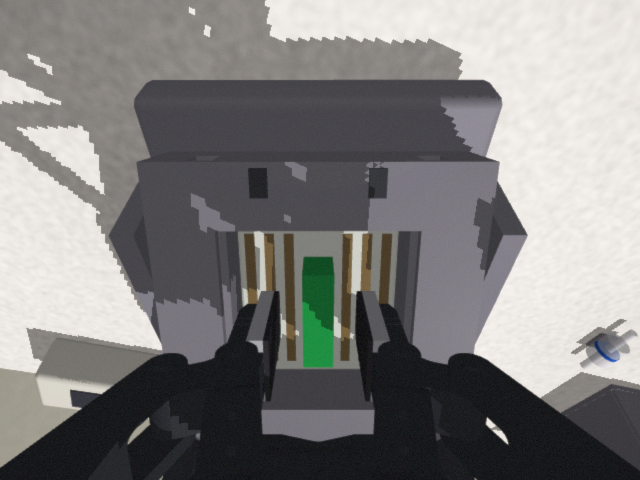

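Call:
{"api": "send_rows", "payload": {"plan": [[2,1,-4,0,0,0,0.65],[4,1.9,-8.5,0,0,0,0.65],[4,1.9,-8.5,0,0,0,0.65],[4,1.9,-8.5,0,0,0,0.75],[4,1.9,-8.5,0,0,0,0.85],[4,1.9,-8.5,0,0,0,0.95],[4,1.9,-8.5,0,0,0,1],[4,1.9,-8.5,0,0,0,1],[4,1.9,-8.5,0,0,0,1]], "force": 30}}

```text
time: 11.82
eef_pos: [0.6819, -0.0017, 0.0725]
eef_rot: [-0.164, 0.962, 0.036, 0.214]
ft_force: [-1.4, -0.2, 1.3]
grip_width: 0.011
```

```bash
python3 - <<'E'
from rig import env
from h import *
import cv2,pickle
delta(env,*tgt((-2,0,-18)))
w=env.capture("wrist")
cv2.imwrite("pics/wrist12.png",w["pixels"][:,:,::-1])
E
```

```text
t 11.82 d [ 0.2  0.8 -1.8] rv [0.001  0.0015 0.0007] q [-0.18  0.47  1.82  0.45  0.5  -2.44] w 0.011 F [-1.4 -0.2  1.3]
```

View pics/wrist12.png

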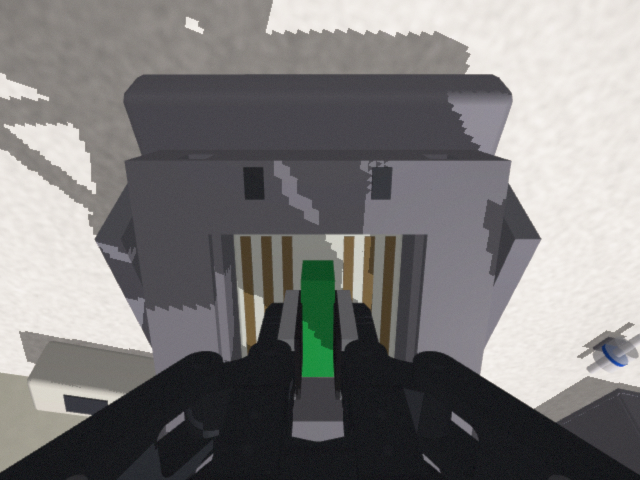

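Rib gripped (11 mm opening; rib at u≈302–334 between both pads). Draw it out along the bay normal.

Call:
{"api": "send_rows", "payload": {"plan": [[-1,-0.4,2.3,0,0,0,1],[-4,-1.4,9,0,0,0,1],[-8,-2.8,18,0,0,0,1],[-14,-4.9,32,0,0,0,1],[-22,-7.7,50,0,0,0,1],[-30,-10.5,68,0,0,0,1],[-40,-14,91,0,0,0,1],[-48,-16.8,109,0,0,0,1],[-48,-16.8,109,0,0,0,1]], "force": 40}}

```text
time: 12.62
eef_pos: [0.6349, -0.0195, 0.1866]
eef_rot: [-0.163, 0.962, 0.034, 0.217]
ft_force: [-0.3, -0.9, -0.8]
grip_width: 0.0108
```

```bash
python3 - <<'E'
from rig import env
from h import *
import cv2,pickle
delta(env,[.52,-.332,.15],down(.0))
w=env.capture("wrist")
cv2.imwrite("pics/wrist13.png",w["pixels"][:,:,::-1])
E
```

```text
t 12.62 d [-114.9 -312.5  -36.6] rv [-0.069   0.4403 -0.3312] q [-0.23  0.27  1.8   0.35  0.72 -2.36] w 0.0108 F [-0.3 -0.9 -0.8]
```

View pics/wrist13.png

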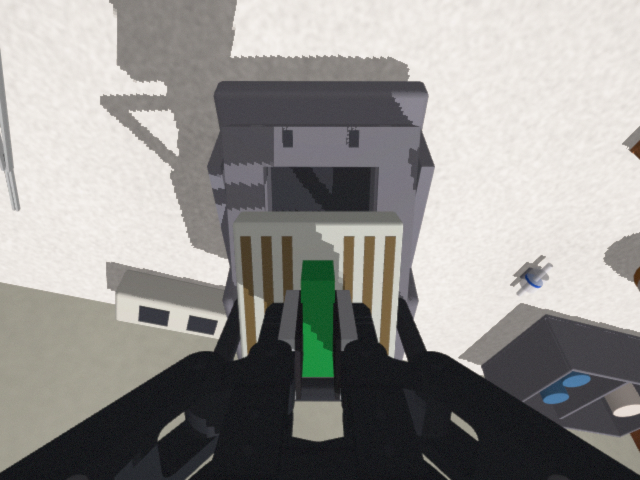

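Call:
{"api": "send_rows", "payload": {"plan": [[-15,-5,15,0,0,0,1],[-30,-15,25,0,0,0,1],[-45,-35,25,-0.008,0.05,-0.037,1],[-58,-60,20,-0.017,0.11,-0.083,1],[-70,-90,15,-0.026,0.17,-0.124,1],[-80,-120,10,-0.036,0.23,-0.17,1],[-90,-155,5,-0.047,0.3,-0.22,1],[-100,-190,0,-0.058,0.37,-0.28,1],[-108,-225,-10,-0.069,0.44,-0.331,1],[-115,-260,-20,-0.069,0.44,-0.331,1]]}}

```text
time: 13.5
eef_pos: [0.5212, -0.2801, 0.1603]
eef_rot: [0.001, 1.0, 0.002, -0.003]
ft_force: [1.7, -0.4, -1.3]
grip_width: 0.0109
```

Call:
{"api": "send_rows", "payload": {"plan": [[0,-25,-8,0,0,0,1],[0,-45,-15,0,0,0,1],[0,-52,-15,0,0,0,1],[0,-52,-15,0,0,0,1]]}}

```text
time: 13.83
eef_pos: [0.5186, -0.3319, 0.1447]
eef_rot: [0.002, 1.0, 0.003, -0.004]
ft_force: [0.2, -0.5, -0.1]
grip_width: 0.011
```

```bash
python3 - <<'E'
from rig import env
from h import *
import cv2,pickle
delta(env,[.52,-.332,.15],down(.0))
w=env.capture("wrist"); pickle.dump(w,open("w14.pkl","wb"))
cv2.imwrite("pics/wrist14.png",w["pixels"][:,:,::-1])
cv2.imwrite("pics/side14.png",env.capture("side")["pixels"][:,:,::-1])
E
```

```text
t 13.83 d [ 1.4 -0.1  5.3] rv [-0.0052 -0.0076  0.0031] q [-0.64  0.44  1.53 -0.    1.18 -2.21] w 0.011 F [ 0.2 -0.5 -0.1]
```

View pics/wrist14.png

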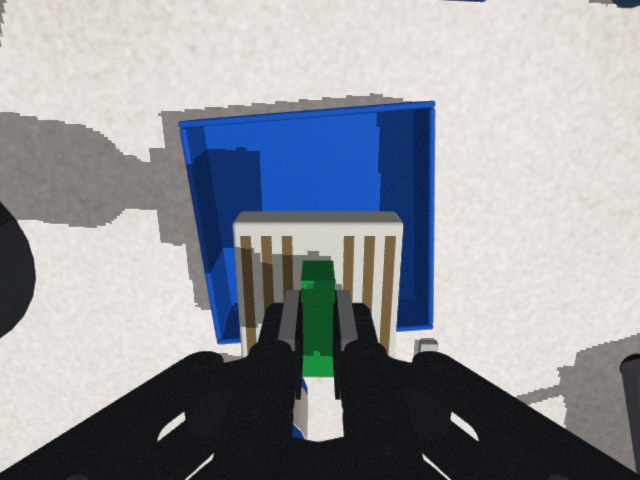

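View pics/side14.png

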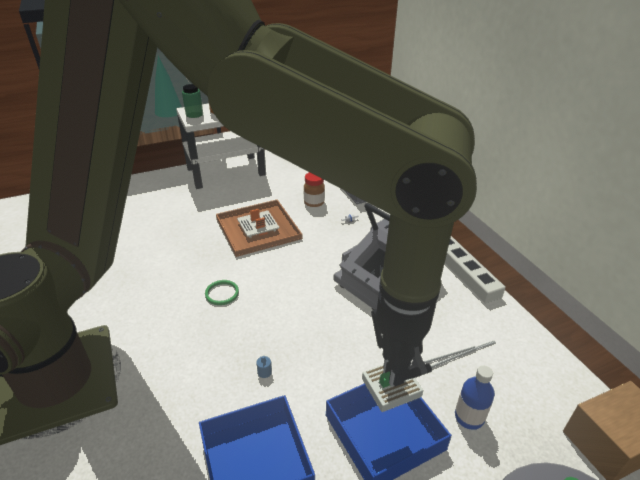

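```bash
python3 - <<'E'
from h import *
import pickle
w=pickle.load(open("w14.pkl","rb"))
p=np.array([ray(w,u,.045) for u in [(181,123),(434,102),(432,327),(220,342)]]);print(p,p.mean(0))
c=pickle.load(open("cams0.pkl","rb"))
print("cap top",ray(c["side"],(484,371),.13),ray(c["scene"],(167,244),.13),"base",ray(c["side"],(472,420),0.0))
E
```

```text
[[ 0.4503 -0.4106  0.045 ]
 [ 0.4391 -0.2636  0.045 ]
 [ 0.586  -0.2527  0.045 ]
 [ 0.5969 -0.3988  0.045 ]] [ 0.518075 -0.331425  0.045   ]
cap top [ 0.6667 -0.368   0.13  ] [ 0.676  -0.3581  0.13  ] base [ 0.6698 -0.3754  0.    ]
```

Call:
{"api": "send_rows", "payload": {"plan": [[-3,0,-20,-0.005,-0.0076,-0.06,1],[-5,0,-40,-0.005,-0.0076,-0.07,1],[-5,0,-60,-0.005,-0.0076,-0.07,1],[-5,0,-80,-0.005,-0.0076,-0.07,1],[-5,0,-95,-0.005,-0.0076,-0.07,1],[-5,0,-104,-0.005,-0.0076,-0.07,1],[-5,0,-110,-0.005,-0.0076,-0.07,1],[-5,0,-110,-0.005,-0.0076,-0.07,1]]}}

```text
time: 14.6
eef_pos: [0.5138, -0.3292, 0.0357]
eef_rot: [0.035, 0.999, 0.0, 0.0]
ft_force: [0.4, 0.2, -0.6]
grip_width: 0.011
```

```bash
python3 - <<'E'
from rig import env
from h import *
delta(env,[.513,-.332,.0275],down(-.07))
E
```

```text
t 14.6 d [-0.8 -2.8 -8.2] rv [-0.0004  0.0006 -0.0002] q [-0.64  0.55  1.66  0.    0.93 -2.14] w 0.011 F [ 0.4  0.2 -0.6]
```

Call:
{"api": "send_rows", "payload": {"plan": [[0,0,-2,0,0,0,1],[0,0,-4,0,0,0,1],[0,0,-6,0,0,0,1],[0,0,-6,0,0,0,1]]}}

```text
time: 14.93
eef_pos: [0.5142, -0.3307, 0.0307]
eef_rot: [0.035, 0.999, -0.001, 0.001]
ft_force: [-0.6, -0.1, -0.6]
grip_width: 0.0108
```

Call:
{"api": "send_rows", "payload": {"plan": [[0,0,-1,0,0,0,1],[0,0,-2,0,0,0,1],[0,0,-2,0,0,0,1]]}}

```text
time: 15.18
eef_pos: [0.514, -0.3306, 0.0283]
eef_rot: [0.035, 0.999, -0.0, 0.001]
ft_force: [-0.7, 0.4, -0.7]
grip_width: 0.0109
```

```bash
python3 - <<'E'
from rig import env
from h import *
import cv2
delta(env,[.513,-.332,.0275],down(-.07))
cv2.imwrite("pics/wrist15.png",env.capture("wrist")["pixels"][:,:,::-1])
E
```

```text
t 15.18 d [-1.  -1.4 -0.8] rv [0.0008 0.0017 0.001 ] q [-0.64  0.56  1.66  0.    0.92 -2.14] w 0.0109 F [-0.7  0.4 -0.7]
```

View pics/wrist15.png

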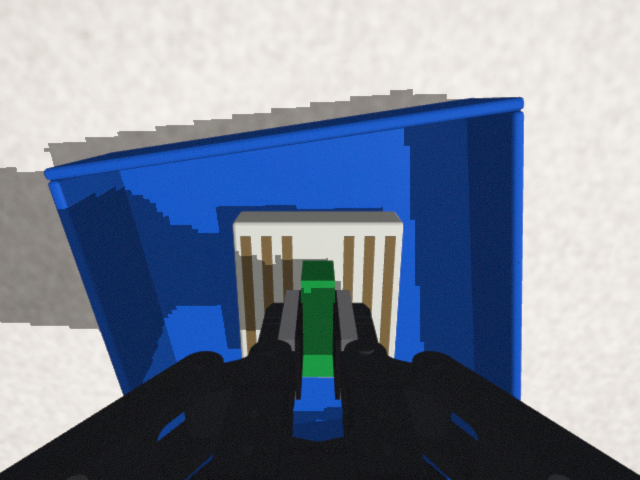

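Call:
{"api": "send_rows", "payload": {"plan": [[0,0,-1,0,0,0,1],[0,0,-2,0,0,0,1],[0,0,-2,0,0,0,1]]}}

```text
time: 15.48
eef_pos: [0.5142, -0.3307, 0.0271]
eef_rot: [0.035, 0.999, -0.001, 0.001]
ft_force: [-0.7, 0.9, 4.4]
grip_width: 0.0111
```

Contact with the tub's floor (4.4 N, TCP 27 mm as predicted). Release.

Call:
{"api": "send_rows", "payload": {"plan": [[0,0,0.5,0,0,0,1],[0,0,0.5,0,0,0,0.85],[0,0,0.5,0,0,0,0.75],[0,0,0.5,0,0,0,0.65],[0,0,0.5,0,0,0,0.65],[0,0,0.5,0,0,0,0.65]]}}

```text
time: 15.98
eef_pos: [0.514, -0.3305, 0.0267]
eef_rot: [0.035, 0.999, -0.0, 0.001]
ft_force: [0.4, -0.3, 0.2]
grip_width: 0.0298
```

Call:
{"api": "send_rows", "payload": {"plan": [[0,0,4,0,0,0,0.65],[0,0,12,0,0,0,0.65],[0,0,30,0,0,0,0.65],[0,0,60,0,0,0,0.65],[0,0,90,0,0,0,0.65],[0,0,125,0,0,0,0.65],[0,0,160,0,0,0,0.65],[0,0,180,0,0,0,0.65],[0,0,180,0,0,0,0.65]]}}

```text
time: 16.73
eef_pos: [0.517, -0.3327, 0.2139]
eef_rot: [0.035, 0.999, -0.004, 0.006]
ft_force: [-0.0, -0.2, 0.8]
grip_width: 0.03
```

```bash
python3 - <<'E'
from rig import env
from h import *
import cv2
delta(env,[.513,-.332,.0275],down(-.07))
for n in ["wrist","side","scene"]: cv2.imwrite(f"pics/{n}16.png",env.capture(n)["pixels"][:,:,::-1])
E
```

```text
t 16.73 d [  -4.     0.7 -186.4] rv [0.008  0.0115 0.0007] q [-0.64  0.37  1.46  0.    1.3  -2.14] w 0.03 F [-0.  -0.2  0.8]
```

View pics/wrist16.png

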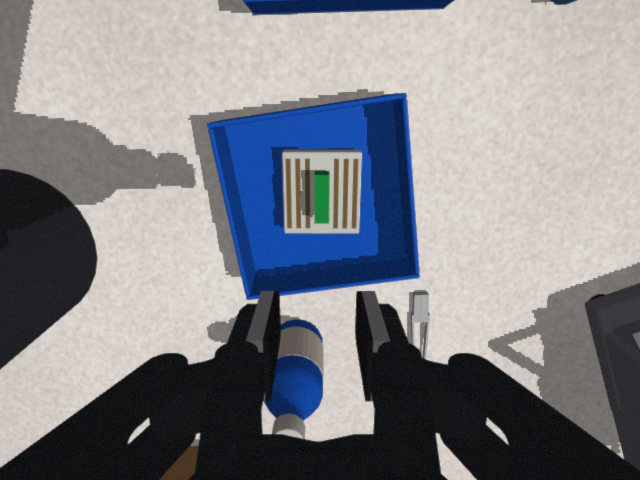

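View pics/side16.png

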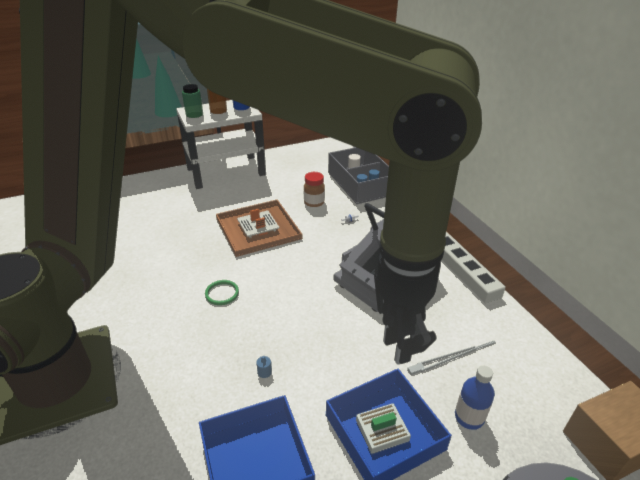

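View pics/scene16.png

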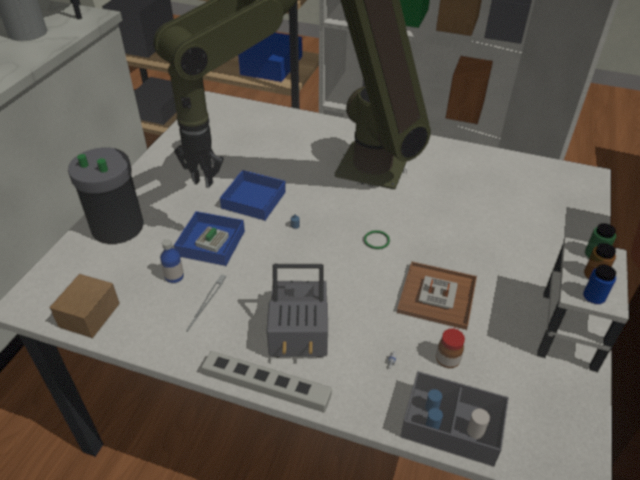

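```bash
python3 -c "
from rig import env
print(env.finish_job())"
```

```text
the job is handed in; nothing more can be done
None
```

I unlatched the hatch cover by its two orange tabs, drew it off the bay and set it down flat, tabs up, in the middle of the wooden tray. I then took the cartridge out by its green rib and set it down, rib up, near the middle of the floor of the blue tub. The job was handed in at about 17 s on the robot's clock; no verdict was reported.

- **Cover:** The fingers closed to about 31 mm over the paddles, which matches both tabs at their stops. They were still holding the cover when it touched the tray floor, at about 13 N.
- **Cartridge:** It met the tub floor at about 4 N, with the TCP 27 mm above the shelf, as predicted.
- **Last pictures:** Both parts lie flat and are released, and the gripper is clear, about 0.19 m up. The other things on the shelf look unmoved by eye; I did not measure their positions again.
- **Choice of tub:** I took the farther of the two tubs on the shelf. A similar blue tub stands behind the robot, off the work surface, and I treated it as background.
- **Disagreements:**
  - The cameras differed on the bay's position by up to about 4 mm, so I worked mainly from the wrist views.
  - I first read the tub's yaw with the wrong sign, so the cartridge stands about 8 degrees askew in yaw. That does not affect the limits given.

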